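Snap out the pattern board's prop leg and stand it up

ROBOT

A 7-joint arm with a two-finger parallel gripper is mounted at the origin on a cart in front of the work surface, level with it; the furniture and walls round the work are solid. World frame = base frame: x ahead of the robot, y to its left, z up, the work surface at z = 0. Lengths are in mm, angles in rad, forces in N, time in s.
With the tool pointing down it reaches from about 425 to 950 mm from the base axis. Payload 4.7 kg.
Tool frame: the origin (TCP) lies at the centre of the arm's flange, where the gripper is bolted on; the fingertips stand 173 mm ahead of it and the grasp point (between the pads) lies 155 mm ahead of it; z points along the fingers, y is the line along which they close (so a half turn about z gives the same grasp; the last joint's range is limited). The gripper opens to 85 mm and grips with 20 to 120 N. Pads are 22 mm wide; open, the fingers measure 114 mm over their backs; the gripper's body (76 mm by 85 mm) begins 54 mm behind the grasp point. The pads swing forward as they close: fully open they stand 13 mm farther back than shut.
Start: joints at [-1.331, 0.469, -0.049, 1.532, 0.024, 1.141, -0.082], TCP at [179.224, 650.776, 404.735] pointing down, gripper open.
Joint ranges: [-2.59, 2.59], [-0.33, 1.99], [-1.39, 1.29], [0.1, 2.45], [-1.04, 4.18], [0.21, 1.99], [-2.66, 2.66]. Speed limits (rad/s): [2.57, 2.57, 3.14, 3.14, 3.14, 3.14, 3.14].

INTERFACE

Orientations are given as a unit quaternion [x, y, z, w].
In Python, from cell import sense, capture, hand_in gives the robot as it stands. The module is installed in compiled form; this text tells all that it offers.
- The arm moves only by the tool carry_out, never from a script. Its argument "steps" is text: rows parted by semicolons, each of 5 numbers parted by spaces: the shift along the world's x, y, z in mm, then the turn about the world's z in degrees, then the opening, from -1 (shut) to 1 (fully open). A call has 1 to 10 rows; each row shifts and turns the commanded pose from where the row before left it; what a row does not reach is not made up. A row lasts 1/8 s, in which the tool goes at most 62.5 mm and 10.7 degrees, less where a joint would pass 70% of its speed; a pose out of reach is approached as far as the arm can. A call is refused whole if a number of a shift passes 62.5 or a number of a turn 10.7, either way. A call with a gripper value outside its range is refused whole. The fingers move at their own pace and stop on an object; "newtons" is the grip in N (left out, the last holds). Time passes only in rows, so rows that do not move let the fingers close. It gives the time, the measured TCP pose, the force, the opening and the grip force at its end, in the units of the state.
- sense(): the state, without advancing time (a new reading comes with each control period).
- capture(name): name is "scene" or "top" or "wrist"; returns a dict with "pixels" (384x512x3 uint8, red, green, blue), "depth" (384x512 float32, mm along the optical axis (not along the pixel's ray), 0 where there is no reading), "mtx" (3x3 intrinsics, pixels), "k1" (the pictures are not rectified: a ray, as slopes to the right and down, at radius r is drawn at 1 + k1 r^2 times it, then the intrinsics apply), "R" (3x3) and "t" (3): a world point X has camera coordinates R X + t. Camera axes: x right, y down, z forward; pixel columns grow to the right and rows downward; lengths in mm; the calibration is good to about 2 mm. A picture is of the moment at which its call begins.
- hand_in(): hands the job in; it is judged then, once.
The state is a dict: "t": time; "q": joint angles; "qd": joint speeds; "joint_efforts": joint torques, N m; "ee_pos": TCP position; "ee_rot": TCP orientation; "wrist_force": force on the tool from outside, world axes, zero at the start; "wrist_torque": the same for the moment, N m; "finger_gap": opening from 0.0 (shut) to 1.0 (fully open); "finger_force": force on a finger pad.
Only numpy, scipy, OpenCV 4.12 (cv2) and the standard library are available. Lean on these libraries where they do the work, as an engineer would, in place of code of your own. Each camera call takes 0.05 s, during which the arm holds its last target. There are 200 camera calls.

TASK

The pattern board lies on its face with its prop leg folded against its back. Swing the leg out past dead centre until its springs hold it at the stop, then raise the board by the T grip and stand it up on the table so that it leans back on its bottom edge and the leg by itself. Do not let the board fall or slam down, and leave the other things where they are.

Things in the scene. Friction and masses are not known exactly. Their poses are not given: they have to be found in the camera images.
- pattern_board: Loose wooden board (0.8 kg) lying on its face, a chart on it: 190 mm wide (own y), 180 mm tall (x), 20 mm thick (z). Origin: middle of the face plane. x points to its top (T grip, towards the robot at the start), z out of its back (up at the start). Bottom edge x = -90 mm. Standing on its leg it leans back, x axis 0.52 rad from vertical. Rest block under the leg at x -30 to -14 mm, 38 mm high.
- board_grip (a point): Middle of the T grip at the board's top: a wooden cross bar 18 mm thick along the board's y, 58 mm end to end with a brass cap (11 mm across, 4 mm long) on each end; at x = 128, z = 12 mm in the board's frame. Held by its two ends it lets the board swing like a pivot; hung by it, leg open, the board leans back 0.09 rad. A neck 22 mm wide, 38 mm long joins it to the frame.
- board_edge (a point): Middle of the board's bottom edge on the back side (x = -90, z = 20 mm in the board's frame): the edge that stays on the table when the board leans back. Axes as the board's.
- leg_hinge (a point): Middle of the leg's hinge pin on the board's back (x = 36, z = 42 mm in the board's frame); the pin runs along the board's y. The hinge bracket with its two springs is 45 mm wide, from x = 0 to 72 mm, up to z = 49 mm. Axes as the board's.
- leg_foot (a point): Middle of the foot at the leg's free end, 105 mm from the hinge pin: a rubber roller 14 mm thick along the board's y, 40 mm end to end with a brass cap (9 mm across) on each end. The leg is a steel bar 16 mm wide (along y), 6 mm thick. Folded, it points to the bottom edge, parallel to the back, foot at x = -69, z = 42 mm of the board, about 15 mm of air beneath the foot.
- prop_leg (a joint): Leg angle: 0 folded on the back, 1.047 rad at the open stop; the foot rises off the back as it grows. The springs pull it to 0 below dead centre (0.52 rad) and throw it to the stop beyond: about 0.22 N m at either end (2 N at the foot), none at dead centre. Pulled up harder than about 4 N at the foot, the loose board lifts too.
- wax_pot: Bystander: small round red and white pot, 58 mm across, 50 mm tall, origin under its middle.
- spool_navy: Bystander: reel of navy thread standing up, 29 mm across, 52 mm tall, origin under its middle.
- tray_c: Bystander: flat bead tray 112 x 140 x 15 mm, origin under its middle.
- masking_tape: Bystander: roll of tape lying flat, 97 mm across, 25 mm tall, origin under its middle.

How it is judged (in metres and radians):
On the way:
1. the leg has been swung past dead centre and lies at its open stop (value of joint prop_leg above 0.98 rad), for 0.3 s.
At the end, for the whole second after the job is handed in: Leg at its open stop (above 0.98 rad); board at rest on its bottom edge (under 6 mm up) and the leg's foot (middle under 13 mm up), leaning back 24 to 36 degrees from vertical; pot, reel, tray and tape within 20 mm of where they were (value of joint prop_leg above 0.98 rad and angle between pattern_board's own x axis and vertical between 0.42 and 0.63 rad and height (world z) of board_edge below 0.006 m and height (world z) of leg_foot below 0.013 m and linear speed of pattern_board below 0.02 m/s and angular speed of pattern_board below 0.1 rad/s and distance of each of wax_pot, spool_navy, tray_c, masking_tape from where it was at the start of the episode below 0.02 m); the robot touches nothing.
It fails at once if the board falls or slams down (it turns faster than 4 rad/s) (angular speed of pattern_board above 4 rad/s).
It fails at once if the pot, reel, tray or tape is pushed more than 20 mm from its place (distance of any of wax_pot, spool_navy, tray_c, masking_tape from where it was at the start of the episode above 0.02 m).
It also fails if it takes over 69 s, if anything falls off the work surface, if the arm or the gripper's body presses on something with over 40 N, if the wrist force passes 120 N, or if a joint passes its speed limit or range.

## Working session

There is one attempt and no reset: what is moved stays moved. The work goes in short steps, Python scripts to look and compute and a tool call to move; the robot and the scene stay as the last step left them, time stands still between calls to the robot, and variables do not carry over. Pictures are saved under pics/ and viewed, at most 10 in all, crops included, and the job is handed in when it is done.

Besides the shell and the picture viewer there is one more tool, called after ">>>" as name(argument=value, ...) on one line, values as JSON. carry_out: Moves the arm, as the interface text tells. Its arguments: {"type":"object","properties":{"steps":{"type":"string"},"newtons":{"type":"number"}},"required":["steps"]}

```bash
mkdir -p pics; cat > h.py <<'E'
import numpy as np, cv2
from cell import sense, capture, hand_in
def world(c,u,v,d=None):
    """pixels -> world using depth image"""
    u=np.atleast_1d(u).astype(float);v=np.atleast_1d(v).astype(float)
    if d is None: d=c["depth"][v.astype(int),u.astype(int)]
    K=np.array(c["mtx"]); x=(u-K[0,2])/K[0,0]; y=(v-K[1,2])/K[1,1]
    xd,yd=x.copy(),y.copy()
    for _ in range(20):
        f=1+c["k1"]*(x*x+y*y); x,y=xd/f,yd/f
    P=np.stack([x*d,y*d,d],1)
    return (P-np.array(c["t"]))@np.array(c["R"])
def save(c,n): cv2.imwrite("pics/"+n,cv2.cvtColor(c["pixels"],cv2.COLOR_RGB2BGR))
def wmap(c):
    h,w=c["depth"].shape; v,u=np.mgrid[:h,:w]
    return world(c,u.ravel(),v.ravel()).reshape(h,w,3)
E
python3 - <<'E'
from h import *
np.set_printoptions(precision=1,suppress=True)
for n in ("top","scene"):
    c=capture(n); save(c,n+"0.png"); print(n,c["mtx"],c["k1"],c["R"],c["t"]); np.savez(n+"0.npz",**c)
    print(-np.array(c["R"]).T@c["t"])
s=sense();print(s)
E
```

```text
top [[471.5   0.  261.5]
 [  0.  471.5 193.9]
 [  0.    0.    1. ]] 0.0675904935419459 [[-0.  -1.   0. ]
 [-1.   0.  -0.1]
 [ 0.1 -0.  -1. ]] [ 279.4  522.  1235.1]
[ 408.5  287.3 1275.4]
scene [[498.9   0.  256.6]
 [  0.  498.9 184.2]
 [  0.    0.    1. ]] -0.044947701243056255 [[-0.7 -0.7 -0. ]
 [-0.3  0.4 -0.9]
 [ 0.6 -0.7 -0.5]] [ 576.6   94.1 1109.9]
[-195.5 1075.9  614.4]
{'t': 0.1, 'q': array([-1.3,  0.5, -0. ,  1.5,  0. ,  1.1, -0.1]), 'qd': array([ 0., -0., -0., -0., -0.,  0.,  0.]), 'joint_efforts': array([  0. , -51.2,  -0. , -23.8,   0. ,   0. ,  -0. ]), 'ee_pos': array([179.2, 650.6, 403.8]), 'ee_rot': array([ 0.1,  1. , -0. , -0. ]), 'wrist_force': array([ 0.4, -1.1, -0.2]), 'wrist_torque': array([ 0.,  0., -0.]), 'finger_force': 0.0, 'finger_gap': 1.002144437353266}
```

View pics/top0.png

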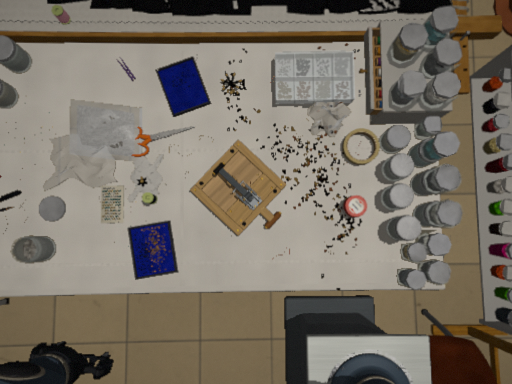

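View pics/scene0.png

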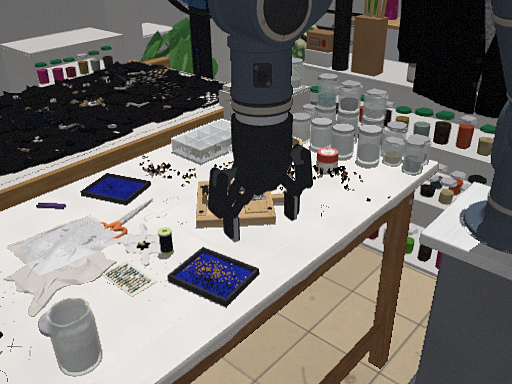

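```bash
python3 - <<'E'
from h import *
from scipy.spatial.transform import Rotation as Ro
np.set_printoptions(precision=1,suppress=True)
c=dict(np.load("top0.npz")); W=wmap(c); hsv=cv2.cvtColor(c["pixels"],cv2.COLOR_RGB2HSV)
z=W[...,2]; roi=np.zeros(z.shape,bool); roi[135:240,185:290]=1
tab=roi&(c["pixels"].min(2)>200); print("table z",np.median(z[tab]))
m=(roi&(hsv[...,1]>70)).astype(np.uint8); 
m=cv2.morphologyEx(m,cv2.MORPH_CLOSE,np.ones((9,9)))
body=cv2.morphologyEx(m,cv2.MORPH_OPEN,np.ones((25,25)))
ct=max(cv2.findContours(body,0,1)[0],key=cv2.contourArea); r=cv2.minAreaRect(ct); print(r)
bx=cv2.boxPoints(r); P=world(c,bx[:,0],bx[:,1],None)
# intersect with z=20
def onz(u,v,h):
    a=world(c,u,v,np.full(np.size(u),500.));b=world(c,u,v,np.full(np.size(u),1300.))
    return a+(b-a)*((h-a[:,2])/(b[:,2]-a[:,2]))[:,None]
C=onz(bx[:,0],bx[:,1],20);print(C,C.mean(0)); 
for i in range(4): e=C[(i+1)%4]-C[i];print(np.linalg.norm(e),np.arctan2(e[1],e[0]))
g=roi&(z>35);ys,xs=np.nonzero(g);print("high",len(xs),W[g].mean(0),z[g].max())
q=W[g][:,:2];u,s,vt=np.linalg.svd(q-q.mean(0));print(vt, s)
a=np.array(sense()["ee_rot"]);print(Ro.from_quat(a).as_matrix())
for n,(u,v,rr) in dict(tape=(361,147,.2),pot=(354,206,.2)).items(): print(n,W[v-2:v+3,u-2:u+3].reshape(-1,3).mean(0))
big=cv2.resize(c["pixels"][130:245,180:295],None,fx=5,fy=5,interpolation=cv2.INTER_CUBIC);cv2.imwrite("pics/crop.png",big[...,::-1])
E
```

```text
table z nan
((235.0415802001953, 184.7054901123047), (59.89780044555664, 70.6686782836914), 43.02506637573242)
[[538.3 465.9  20. ]
 [677.  336.2  20. ]
 [564.5 219.8  20. ]
 [428.  350.1  20. ]] [551.9 343.   20. ]
189.8610253158803 -0.7522629901793374
161.89565304981633 -2.339109152000245
188.67072588384613 2.379288212060041
159.98641779136878 0.8097920100717411
high 505 [538.8 337.2 161.2] 1275.3883998906108
[[ 0.9  0.5]
 [ 0.5 -0.9]] [1287.4  340. ]
[[-1.   0.3 -0. ]
 [ 0.3  1.  -0. ]
 [-0.  -0.  -1. ]]
tape [643.2   9.9  51.5]
pot [488.4  32.8  50.4]
  return _methods._mean(a, axis=axis, dtype=dtype,
  ret = ret.dtype.type(ret / rcount)
```

View pics/crop.png

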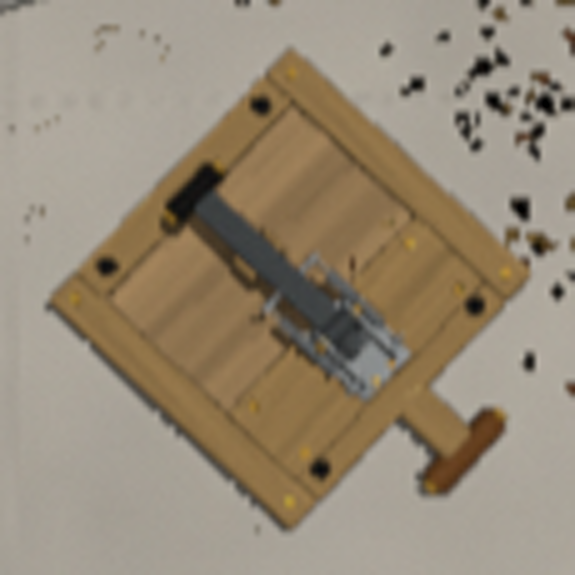

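```bash
cat >> h.py <<'E'
def onz(c,u,v,h):
    n=np.size(u);a=world(c,u,v,np.full(n,500.));b=world(c,u,v,np.full(n,1300.))
    return a+(b-a)*((h-a[:,2])/(b[:,2]-a[:,2]))[:,None]
E
python3 - <<'E'
from h import *
np.set_printoptions(precision=1,suppress=True)
c=dict(np.load("top0.npz"))
def p(l,h):
    l=np.array(l,float)/5+[180,130]-.4; return onz(c,l[:,0],l[:,1],h)
K=p([(290,48),(530,270),(290,527),(50,300)],20);print(K,K.mean(0))
for i in range(4): e=K[(i+1)%4]-K[i];print(np.linalg.norm(e),np.degrees(np.arctan2(e[1],e[0])))
F=p([(180,220),(217,172),(168,222),(192,198)],45);print("foot",F)
B=p([(432,488),(497,414),(463,450)],14);print("bar",B, np.linalg.norm(B[0]-B[1]))
Wd=wmap(c)
px=c["pixels"].astype(int)
# depth-based heights
for n,(x,y) in dict(foot=(192,198),leg=(270,270),board=(200,310),board2=(400,250),bar=(463,450),table=(40,500)).items():
    u,v=int(x/5+180),int(y/5+130);print(n,Wd[v,u],c["depth"][v,u])
E
```

```text
[[674.9 335.3  20. ]
 [552.7 207.7  20. ]
 [417.2 337.5  20. ]
 [539.7 464.4  20. ]] [546.1 336.2  20. ]
176.5869665701045 -133.76610054716937
187.62440027920925 136.2477595129826
176.3746720290034 46.02283492771794
186.97485159180354 -43.68677095800811
foot [[578.5 392.9  45. ]
 [603.8 373.3  45. ]
 [577.5 399.2  45. ]
 [590.1 386.5  45. ]]
bar [[436.9 261.8  14. ]
 [476.  226.4  14. ]
 [457.  245.   14. ]] 52.710791702414106
foot [590.4 386.4  46.8] 1238.952
leg [550.4 344.8  45. ] 1237.5292
board [533.  384.1  12. ] 1268.3058
board2 [563.2 276.2  20.5] 1263.8691
bar [455.7 245.7  19.7] 1255.043
table [432.6 470.8   3.5] 1266.3938
```

>>> carry_out(steps="41 -26 0 -10.7 1;41 -26 0 -10.7 1;41 -26 0 -10.7 1;41 -26 0 -10.7 1;41 -26 0 -10.7 1;41 -26 0 -10.7 1;41 -26 0 -10.7 1;41 -26 0 -10.7 1;41 -26 0 -10.7 1;41 -26 0 -10.7 1", newtons=20)

```text
t: 1.35
ee_pos: [590.2, 390.0, 404.2]
ee_rot: [0.878, 0.479, -0.0, -0.0]
wrist_force: [-0.2, 0.2, 0.7]
finger_gap: 0.997
finger_force: 0.0
```

```bash
cat >> h.py <<'E'
def st():
    from scipy.spatial.transform import Rotation as Ro
    s=sense(); M=Ro.from_quat(s["ee_rot"]).as_matrix()
    print("t %.2f pos %s yaw_y %.1f tilt %.3f F %s gap %.3f ff %.1f q7 %.2f"%(s["t"],np.round(s["ee_pos"],1),np.degrees(np.arctan2(M[1,1],M[0,1])),M[2,2],np.round(s["wrist_force"],1),s["finger_gap"],s["finger_force"],s["q"][6]))
E
python3 -c "
from h import *
st()
c=capture('wrist');save(c,'w1.png');np.savez('w1.npz',**c)"
```

```text
t 1.35 pos [590.2 390.  404.2] yaw_y -32.7 tilt -1.000 F [-0.2  0.2  0.7] gap 0.997 ff 0.0 q7 -1.01
```

View pics/w1.png

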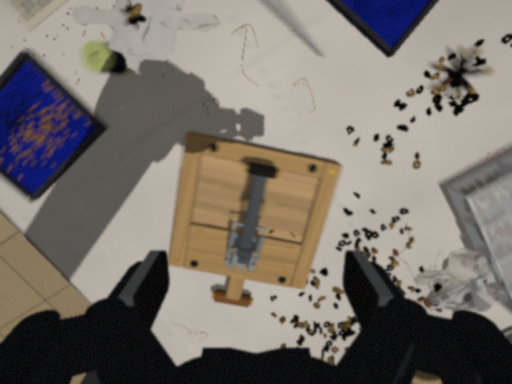

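```bash
python3 - <<'E'
from h import *
np.set_printoptions(precision=1,suppress=True)
c=dict(np.load("w1.npz"));px=c["pixels"].astype(int)
def p(l,h): l=np.array(l,float);return onz(c,l[:,0],l[:,1],h)
K=p([(188,133),(340,161),(305,288),(170,264)],20);print(K,K.mean(0))
for i in range(4): e=K[(i+1)%4]-K[i];print(np.linalg.norm(e),np.degrees(np.arctan2(e[1],e[0])))
print("foot",p([(247,168),(276,173),(261,169.5)],48)); print("bar",p([(213,294),(253,299),(233,297)],16))
sub=px[155:185,240:285].sum(2)<110; v,u=np.nonzero(sub);print("dark roller centroid",u.mean()+240,v.mean()+155,p([(u.mean()+240,v.mean()+155)],46))
E
```

```text
[[544.5 463.   20. ]
 [676.9 338.7  20. ]
 [553.5 207.3  20. ]
 [420.9 337.3  20. ]] [549.  336.6  20. ]
181.58230341136772 -43.199673126106404
180.16922138906196 -133.20092173417657
185.6911445252585 135.58534909880933
176.2788831419798 45.47700917323035
foot [[583.4 396.6  48. ]
 [607.4 374.4  48. ]
 [595.5 386.8  48. ]]
bar [[439.6 265.5  16. ]
 [482.1 228.3  16. ]
 [460.3 246.3  16. ]]
dark roller centroid 261.6380597014925 169.47761194029852 [[595.9 386.   46. ]]
```

>>> carry_out(steps="2 -2 -40 -5.5 1;2 -2 -40 -5.5 1;0 0 -40 0 1;0 0 -40 0 1;0 0 -25 0 1;0 0 -10 0 1;0 0 0 0 1")

```text
t: 2.28
ee_pos: [593.1, 386.8, 209.3]
ee_rot: [0.918, 0.396, -0.0, 0.0]
wrist_force: [-0.2, -0.3, 0.7]
finger_gap: 1.0
finger_force: 0.0
```

```bash
python3 -c "
from h import *
st()
c=capture('wrist');save(c,'w2.png');np.savez('w2.npz',**c)"
```

```text
t 2.27 pos [593.1 386.8 209.3] yaw_y -43.4 tilt -1.000 F [-0.2 -0.3  0.7] gap 1.000 ff 0.0 q7 -1.10
```

View pics/w2.png

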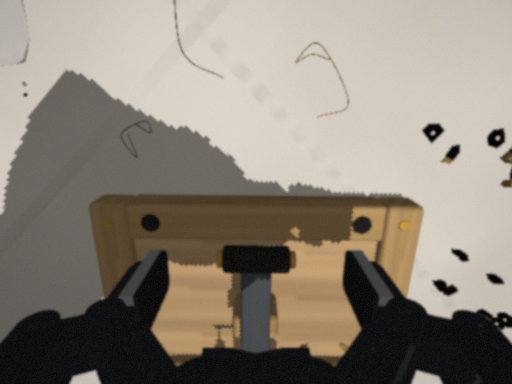

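```bash
python3 -c "
from h import *
np.set_printoptions(precision=1,suppress=True)
c=dict(np.load('w2.npz'));print(onz(c,np.array([256,218,294,91,421]),np.array([259,259,259,200,208]),42), -c['R'].T@c['t']); print(onz(c,np.array([256.,100,415]),np.array([259,202,205]),20))
"
```

```text
[[592.8 385.8  42. ]
 [578.6 399.2  42. ]
 [607.  372.4  42. ]
 [557.4 463.6  42. ]
 [670.1 351.3  42. ]] [648.1 444.6 179.4]
[[583.9 376.4  20. ]
 [545.5 462.5  20. ]
 [672.2 340.2  20. ]]
```

>>> carry_out(steps="0 -1 -7 0 0.3;0 0 0 0 0;0 0 0 0 -0.3;0 0 0 0 -0.3;0 0 0 0 -0.3;0 0 0 0 -0.3", newtons=20)

```text
t: 3.08
ee_pos: [593.1, 386.0, 203.2]
ee_rot: [0.918, 0.396, 0.0, -0.0]
wrist_force: [-3.0, -0.4, 4.9]
finger_gap: 0.456
finger_force: 20.3
```

>>> carry_out(steps="-0.1 -0.1 5.3 0 -0.3;-0.3 -0.3 5.2 0 -0.3;-0.5 -0.5 5.2 0 -0.3;-0.6 -0.7 5.2 0 -0.3;-0.8 -0.9 5.1 0 -0.3;-1 -1 5 0 -0.3;-1.2 -1.2 5 0 -0.3;-1.3 -1.4 4.9 0 -0.3;0 0 0 0 -0.3")

```text
t: 4.2
ee_pos: [587.2, 379.5, 244.1]
ee_rot: [0.918, 0.395, -0.0, -0.0]
wrist_force: [-1.6, 1.7, -2.9]
finger_gap: 0.458
finger_force: 20.5
```

```bash
python3 -c "
from h import *
st()
c=capture('scene');cv2.imwrite('pics/s1.png',cv2.resize(c['pixels'][100:290,150:350],None,fx=3,fy=3)[...,::-1])"
```

```text
t 4.20 pos [587.2 379.5 244.1] yaw_y -43.4 tilt -1.000 F [-1.6  1.7 -2.9] gap 0.458 ff 20.5 q7 -1.11
```

View pics/s1.png

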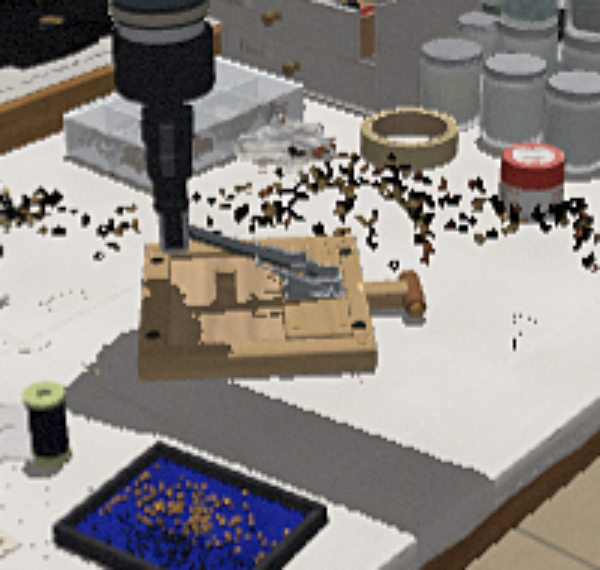

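The leg is following the fingers (foot at about (175,245) in the crop) and the board is still flat.

>>> carry_out(steps="-1.5 -1.5 4.8 0 -0.3;-1.7 -1.7 4.6 0 -0.3;-1.8 -1.9 4.5 0 -0.3;-2 -2 4.4 0 -0.3;-2.1 -2.2 4.2 0 -0.3;-2.3 -2.4 4.1 0 -0.3;-2.4 -2.5 3.9 0 -0.3;-2.5 -2.6 3.8 0 -0.3;-2.6 -2.8 3.5 0 -0.3;-2.8 -2.9 3.4 0 -0.3")

```text
t: 5.5
ee_pos: [565.5, 357.1, 285.2]
ee_rot: [0.918, 0.396, 0.0, -0.0]
wrist_force: [-2.4, 2.7, 0.3]
finger_gap: 0.459
finger_force: 20.5
```

```bash
python3 -c "
from h import *
st()"
```

```text
t 5.50 pos [565.5 357.1 285.2] yaw_y -43.4 tilt -1.000 F [-2.4  2.7  0.3] gap 0.459 ff 20.5 q7 -1.11
```

>>> carry_out(steps="-2.9 -3 3.2 0 -0.3;-3 -3.2 3 0 -0.3;-1.5 -1.5 1.3 0 -0.3;0 0 0 0 -0.3;0 0 0 0 0.2;0 0 0 0 0.6;0 0 0 0 0.8;0 0 15 0 0.8;0 0 30 0 0.8;0 0 30 0 0.8")

```text
t: 6.75
ee_pos: [558.5, 349.3, 369.2]
ee_rot: [0.918, 0.395, 0.0, 0.0]
wrist_force: [0.1, -0.7, -0.2]
finger_gap: 0.901
finger_force: 0.0
```

```bash
python3 -c "
from h import *
st()
c=capture('scene');cv2.imwrite('pics/s2.png',cv2.resize(c['pixels'][100:290,150:350],None,fx=3,fy=3)[...,::-1])"
```

```text
t 6.75 pos [558.5 349.3 369.2] yaw_y -43.4 tilt -1.000 F [ 0.1 -0.7 -0.2] gap 0.901 ff 0.0 q7 -1.15
```

View pics/s2.png

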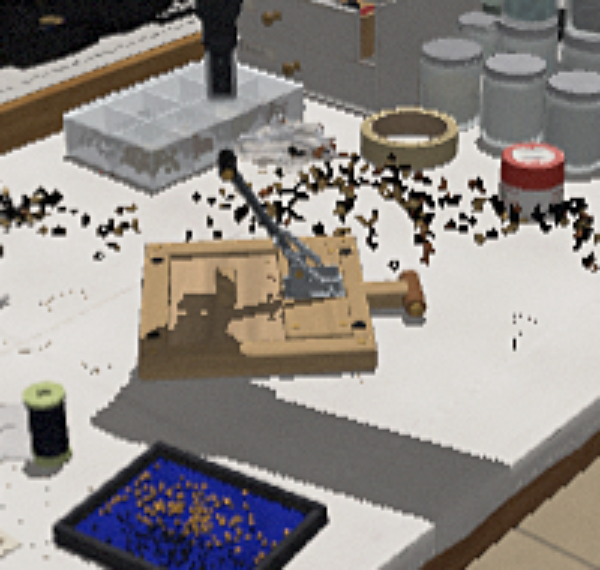

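Leg stands open (foot at (228,160) in the crop), board flat and unmoved.

>>> carry_out(steps="-25 -26 0 0 1;-25 -26 0 0 1;-25 -26 -20 0 1;-25 -26 -40 0 1;0 0 -40 0 1;0 0 -20 0 1;0 0 0 0 1")

```text
t: 7.68
ee_pos: [458.2, 245.2, 246.8]
ee_rot: [0.918, 0.395, -0.001, 0.0]
wrist_force: [1.2, 0.1, 0.6]
finger_gap: 0.998
finger_force: 0.0
```

```bash
python3 -c "
from h import *
st()
c=capture('wrist');save(c,'w3.png');np.savez('w3.npz',**c)"
```

```text
t 7.67 pos [458.2 245.2 246.8] yaw_y -43.4 tilt -1.000 F [1.2 0.1 0.6] gap 0.998 ff 0.0 q7 -1.03
```

View pics/w3.png

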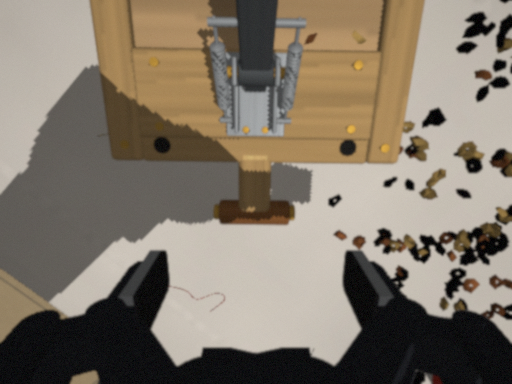

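```bash
python3 -c "
from h import *
np.set_printoptions(precision=1,suppress=True)
c=dict(np.load('w3.npz'));print(onz(c,np.array([254.5,215,294]),np.array([212.,211,211]),14))
"
```

```text
[[456.9 244.6  14. ]
 [436.8 264.7  14. ]
 [478.1 225.6  14. ]]
```

>>> carry_out(steps="-1 -0.5 -40 0 1;0 0 -25 0 0.8;0 0 -8.5 0 0.6;0 0 0 0 0.2;0 0 0 0 0.2;0 0 0 0 0.2;0 0 0 0 0.2", newtons=30)

```text
t: 8.6
ee_pos: [457.5, 245.2, 174.5]
ee_rot: [0.918, 0.396, 0.001, -0.0]
wrist_force: [-1.1, 0.2, 1.6]
finger_gap: 0.663
finger_force: 33.2
```

>>> carry_out(steps="0.5 0.5 8 0 0.2;0.5 0.5 7.2 0 0.2;1.7 1.7 15.1 0 0.2;2.4 2.5 14.9 0 0.2;3.1 3.3 14.6 0 0.2;3.8 4 14.2 0 0.2;4.5 4.7 13.8 0 0.2;0 0 0 0 0.2")

```text
t: 9.6
ee_pos: [474.3, 262.6, 262.7]
ee_rot: [0.918, 0.396, 0.001, -0.0]
wrist_force: [1.3, 1.3, -5.6]
finger_gap: 0.663
finger_force: 33.1
```

```bash
python3 -c "
from h import *
st()
c=capture('scene');cv2.imwrite('pics/s3.png',cv2.resize(c['pixels'][60:260,150:350],None,fx=3,fy=3)[...,::-1])"
```

```text
t 9.60 pos [474.3 262.6 262.7] yaw_y -43.4 tilt -1.000 F [ 1.3  1.3 -5.6] gap 0.663 ff 33.1 q7 -1.05
```

View pics/s3.png

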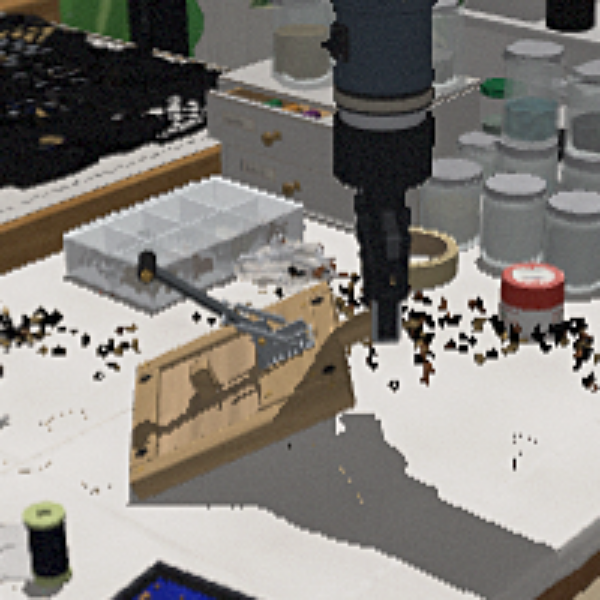

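>>> carry_out(steps="4.9 5.2 13.6 0 0.2;5.5 5.8 13 0 0.2;6 6.3 12.5 0 0.2;6.6 6.9 12 0 0.2;5 5.3 8 0 0.2;5 5.3 8 0 0.2;5.5 5.8 7.3 0 0.2;5.5 5.8 7.3 0 0.2;5.8 6 6.6 0 0.2;5.8 6 6.6 0 0.2")

```text
t: 10.9
ee_pos: [529.7, 320.9, 356.7]
ee_rot: [0.918, 0.396, -0.0, 0.0]
wrist_force: [0.6, 0.6, -6.9]
finger_gap: 0.663
finger_force: 33.3
```

>>> carry_out(steps="5.5 5.8 5.8 0 0.2;5.5 5.8 5.8 0 0.2;5.5 5.8 5 0 0.2;5.5 5.8 5 0 0.2;3 3 5 0 0.2;0 0 6 0 0.2;0 0 8 0 0.2;0 0 8 0 0.2;0 0 0 0 0.2;0 0 0 0 0.2")

```text
t: 12.15
ee_pos: [554.4, 346.9, 405.3]
ee_rot: [0.918, 0.396, 0.0, -0.0]
wrist_force: [-0.4, -0.8, -8.6]
finger_gap: 0.663
finger_force: 33.7
```

```bash
python3 -c "
from h import *
st()
c=capture('scene');np.savez('s4.npz',**c);cv2.imwrite('pics/s4.png',cv2.resize(c['pixels'][60:260,150:350],None,fx=3,fy=3)[...,::-1])"
```

```text
t 12.15 pos [554.4 346.9 405.3] yaw_y -43.4 tilt -1.000 F [-0.4 -0.8 -8.6] gap 0.663 ff 33.7 q7 -1.16
```

View pics/s4.png

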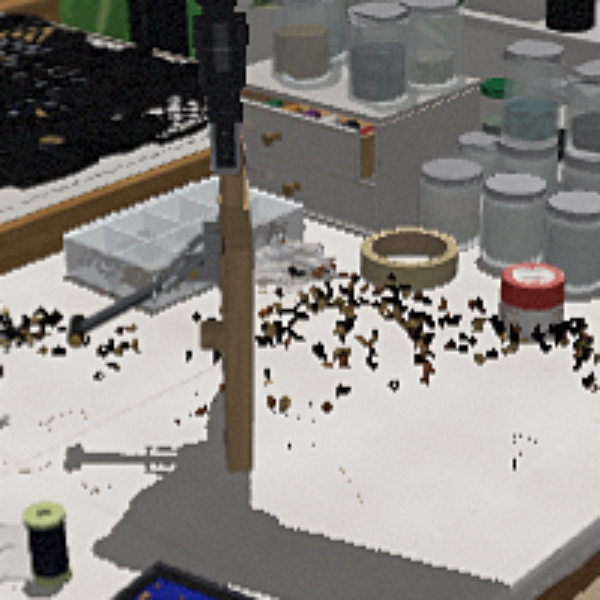

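>>> carry_out(steps="-3 -3 -2 0 0.2;-5 -5 -3 0 0.2;-5 -5 -3 0 0.2;-4 -4 -3 0 0.2;-2 -2 -3 0 0.2;0 0 -3 0 0.2;0 0 -2 0 0.2;0 0 -2 0 0.2;0 0 0 0 0.2;0 0 0 0 0.2")

```text
t: 13.45
ee_pos: [535.5, 327.9, 384.2]
ee_rot: [0.918, 0.396, 0.0, 0.0]
wrist_force: [-0.2, 0.1, -9.7]
finger_gap: 0.663
finger_force: 33.8
```

>>> carry_out(steps="0 0 -1 0 0.2;0 0 -1 0 0.2;0 0 -1 0 0.2;0 0 0 0 0.2")

```text
t: 13.95
ee_pos: [536.3, 328.1, 383.5]
ee_rot: [0.918, 0.396, 0.002, -0.001]
wrist_force: [-0.2, 0.8, 5.5]
finger_gap: 0.663
finger_force: 35.1
```

```bash
python3 -c "
from h import *
st()"
```

```text
t 13.95 pos [536.3 328.1 383.5] yaw_y -43.4 tilt -1.000 F [-0.2  0.8  5.5] gap 0.663 ff 35.1 q7 -1.15
```

>>> carry_out(steps="2 2 1 0 0.2;2.5 2.5 0.2 0 0.2;3.7 3.9 -0.5 0 0.2;3.7 3.9 -0.7 0 0.2;3.7 3.9 -1 0 0.2;3.7 3.9 -1 0 0.2;0 0 0 0 0.2")

```text
t: 14.82
ee_pos: [556.2, 348.9, 382.3]
ee_rot: [0.918, 0.396, 0.003, -0.001]
wrist_force: [-0.1, 0.3, 12.9]
finger_gap: 0.662
finger_force: 36.0
```

```bash
python3 -c "
from h import *
st()
c=capture('scene');cv2.imwrite('pics/s5.png',cv2.resize(c['pixels'][60:260,150:350],None,fx=3,fy=3)[...,::-1])"
```

```text
t 14.82 pos [556.2 348.9 382.3] yaw_y -43.4 tilt -1.000 F [-0.1  0.3 12.9] gap 0.662 ff 36.0 q7 -1.15
```

View pics/s5.png

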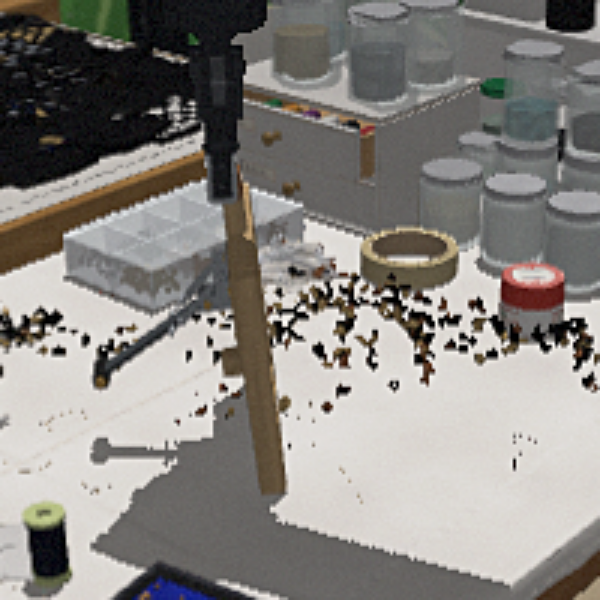

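>>> carry_out(steps="3.4 3.6 1 0 0.2;3.4 3.6 0.3 0 0.2;3.4 3.6 -0.5 0 0.2;3.4 3.6 -0.8 0 0.2;3.6 3.8 -1.3 0 0.2;3.6 3.8 -1.4 0 0.2;3.6 3.8 -1.5 0 0.2;3.6 3.8 -1.6 0 0.2;0 0 0 0 0.2")

```text
t: 16.0
ee_pos: [584.3, 378.4, 375.5]
ee_rot: [0.918, 0.396, 0.003, -0.0]
wrist_force: [1.7, 0.9, 8.5]
finger_gap: 0.659
finger_force: 35.4
```

>>> carry_out(steps="3.5 3.7 -1.5 0 0.2;3.5 3.7 -1.7 0 0.2;3.5 3.7 -1.9 0 0.2;3.5 3.7 -2.1 0 0.2;2.4 2.5 -1.4 0 0.2;2.4 2.5 -1.6 0 0.2;0 0 0 0 0.2")

```text
t: 16.88
ee_pos: [603.4, 398.5, 366.0]
ee_rot: [0.918, 0.396, 0.005, -0.0]
wrist_force: [3.4, 3.1, 8.5]
finger_gap: 0.662
finger_force: 35.4
```

```bash
python3 -c "
from h import *
st()
c=capture('scene');np.savez('s6.npz',**c);cv2.imwrite('pics/s6.png',cv2.resize(c['pixels'][60:260,150:350],None,fx=3,fy=3)[...,::-1])"
```

```text
t 16.88 pos [603.4 398.5 366. ] yaw_y -43.4 tilt -1.000 F [3.4 3.1 8.5] gap 0.662 ff 35.4 q7 -1.16
```

View pics/s6.png

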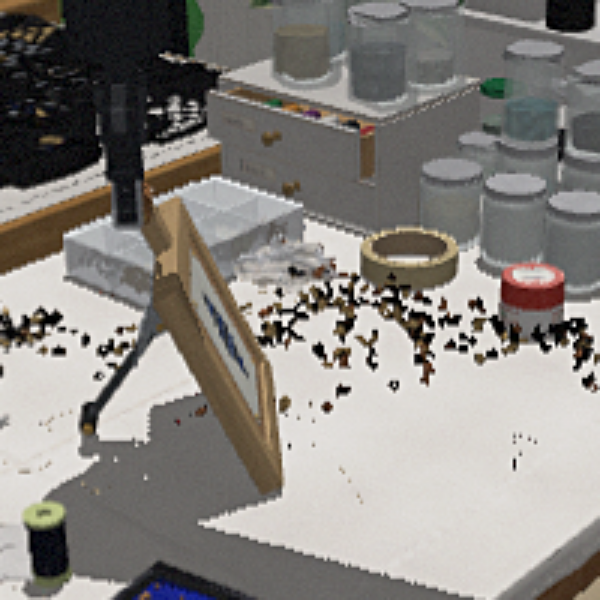

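I've now viewed 12 pictures, more than the 10 allowed. From here I'll go by numbers only.

>>> carry_out(steps="1.7 1.8 -1.2 0 0.2;1.7 1.8 -1.2 0 0.2;1.7 1.8 -1.2 0 0.2;1.7 1.8 -1.2 0 0.2;0 0 0 0 0.2")

```text
t: 17.55
ee_pos: [610.3, 405.8, 361.4]
ee_rot: [0.918, 0.396, 0.005, -0.0]
wrist_force: [4.6, 3.2, 8.9]
finger_gap: 0.663
finger_force: 35.5
```

>>> carry_out(steps="1.4 1.5 -1.1 0 0.2;1.4 1.5 -1.1 0 0.2;0 0 0 0 0.2")

```text
t: 17.92
ee_pos: [613.2, 408.8, 359.3]
ee_rot: [0.918, 0.396, 0.005, -0.0]
wrist_force: [4.8, 2.3, 9.3]
finger_gap: 0.663
finger_force: 35.6
```

```bash
python3 -c "
from h import *
np.set_printoptions(precision=1,suppress=True)
st()
c=capture('scene');np.savez('s7.npz',**c)
# foot: dark roller + brass cap near its last place; depth points low beyond the board
W=wmap(c);px=c['pixels'].astype(int)
b=np.array([.69,.724]);e0=np.array([535.,327.])
s=(W[...,:2]-e0)@b; y=(W[...,:2]-e0)@np.array([.724,-.69])
m=(abs(y)<28)&(s>60)&(s<220)&(c['depth']>0)&(px.sum(2)<260)&(W[...,2]>-3)&(W[...,2]<160)
for lo in range(0,160,10):
    k=m&(W[...,2]>=lo)&(W[...,2]<lo+10)
    if k.sum(): print(lo,k.sum(),s[k].mean(),y[k].mean())
k=(abs(y)<110)&(s>-40)&(s<120)&(W[...,2]>5)&(W[...,2]<180)&(px[...,0]>px[...,2]+40)
A=np.c_[s[k],y[k],W[...,2][k]]
print(len(A)); 
for lo in range(5,180,25):
    q=A[(A[:,2]>=lo)&(A[:,2]<lo+25)]; print(lo,len(q),np.percentile(q[:,0],[5,50,95]) if len(q) else '')
"
```

```text
t 17.93 pos [613.2 408.8 359.3] yaw_y -43.4 tilt -1.000 F [4.8 2.3 9.3] gap 0.663 ff 35.6 q7 -1.16
0 9 127.33336061490621 1.2984798947951106
10 38 145.58708128379732 -8.47696231783598
20 15 140.9892651547651 -4.974249665984563
30 13 133.9064381713398 -4.493840528993055
40 13 126.80898063460573 -6.122965875952459
50 11 121.32249978580195 -4.126527744094946
60 12 115.1968465849878 -6.2069771801765095
70 10 109.92546999417846 -7.204050748020047
80 10 102.69981495364956 -14.514327114558847
90 21 99.38449810421204 -10.975270287949284
100 16 96.85400139355188 -16.13903696165516
110 6 96.76410277518194 -19.707005517232766
140 9 68.81063172429315 -7.661956893593692
150 5 78.577735791927 1.3791792718633302
921
5 211 [-7.2  2.2  8.7]
30 105 [ 7.5 13.  20. ]
55 88 [20.4 26.9 35.7]
80 98 [32.9 39.9 48.8]
105 87 [46.5 52.9 60.4]
130 92 [58.6 67.  71. ]
155 240 [72.3 80.3 91.9]
```

>>> carry_out(steps="1.4 1.5 -1.1 0 0.2;1.4 1.5 -1.2 0 0.2;1.4 1.5 -1.2 0 0.2;0 0 0 0 0.2")

```text
t: 18.48
ee_pos: [617.5, 413.4, 356.0]
ee_rot: [0.918, 0.396, 0.006, -0.001]
wrist_force: [4.3, 2.7, 9.5]
finger_gap: 0.66
finger_force: 35.7
```

>>> carry_out(steps="0.7 0.7 -0.6 0 0.2;0.7 0.7 -0.6 0 0.2;0 0 0 0 0.2")

```text
t: 18.85
ee_pos: [618.7, 414.6, 355.0]
ee_rot: [0.918, 0.396, 0.005, -0.001]
wrist_force: [3.7, 3.0, 9.2]
finger_gap: 0.664
finger_force: 35.9
```

```bash
cat > m.py <<'E'
from h import *
np.set_printoptions(precision=1,suppress=True)
def meas(c):
    W=wmap(c);px=c['pixels'].astype(int); b=np.array([.69,.724]);e0=np.array([535.,327.])
    s=(W[...,:2]-e0)@b; y=(W[...,:2]-e0)@np.array([.724,-.69]); z=W[...,2]
    k=(abs(y)<110)&(s>-40)&(s<130)&(z>10)&(z<160)&(px[...,0]>px[...,2]+40)
    zz=[];ss=[]
    for lo in range(10,155,8):
        q=k&(z>=lo)&(z<lo+8)
        if q.sum()>8: zz.append(lo+4);ss.append(np.median(s[q]))
    print("lean",np.arctan(np.polyfit(zz,ss,1)[0]))
    f=(abs(y)<30)&(s>125)&(s<175)&(c['depth']>0)&(px.sum(2)<150)&(z>2)&(z<45)
    q=f&(z<24); print("foot dark n",q.sum(),"z min/med/max",np.percentile(z[q],[5,50,95]),"s",np.percentile(s[q],[5,50,95]))
    br=(abs(y)<35)&(s>120)&(s<180)&(z>1)&(z<40)&(px[...,0]>px[...,2]+50); print("brass",br.sum(),W[br].mean(0) if br.sum() else '')
E
python3 -c "
from m import *
for n in ('s6','s7'): meas(dict(np.load(n+'.npz')))
st(); c=capture('scene');np.savez('s8.npz',**c); meas(c)"
```

```text
lean 0.41265229044485535
foot dark n 2 z min/med/max [20.9 21.9 22.9] s [139.7 139.7 139.8]
brass 7 [621.5 444.   24.6]
lean 0.48362423409086197
foot dark n 33 z min/med/max [14.5 19.1 23.1] s [140.1 144.6 149.3]
brass 4 [622.2 445.7  13.5]
t 18.85 pos [618.7 414.6 355. ] yaw_y -43.4 tilt -1.000 F [3.7 3.  9.2] gap 0.664 ff 35.9 q7 -1.16
lean 0.5263228845293271
foot dark n 35 z min/med/max [ 8.4 13.4 19.8] s [140.3 145.1 150.2]
brass 5 [623.6 444.9   7.9]
```

>>> carry_out(steps="0.5 0.5 -0.6 0 0.2;0 0 0.5 0 0.2;0 0 0.5 0 0.2;0 0 0 0 0.2")

```text
t: 19.4
ee_pos: [619.0, 414.8, 355.0]
ee_rot: [0.918, 0.396, 0.005, -0.0]
wrist_force: [4.5, 2.0, 9.4]
finger_gap: 0.662
finger_force: 35.8
```

```bash
python3 -c "
from m import *
st(); c=capture('scene'); meas(c)"
```

```text
t 19.40 pos [619.  414.8 355. ] yaw_y -43.4 tilt -1.000 F [4.5 2.  9.4] gap 0.662 ff 35.8 q7 -1.16
lean 0.5258657492304738
foot dark n 36 z min/med/max [ 9.2 13.1 20.2] s [140.2 145.4 150.2]
brass 5 [621.4 446.5   9.5]
```

Lean is 0.526 rad and the foot is at the table. Releasing gently.

>>> carry_out(steps="0 0 0 0 0.4;0 0 0 0 0.5;0 0 0 0 0.7;0 0 0 0 0.9;0 0 0 0 0.9;0 0 4 0 0.9;0 0 8 0 0.9;0 0 15 0 0.9;0 0 25 0 0.9;0 0 30 0 0.9")

```text
t: 20.7
ee_pos: [617.2, 413.8, 435.4]
ee_rot: [0.918, 0.396, 0.0, 0.0]
wrist_force: [-0.4, 0.1, 0.4]
finger_gap: 0.953
finger_force: 0.0
```

```bash
python3 -c "
from m import *
st(); c=capture('scene'); meas(c)"
```

```text
t 20.70 pos [617.2 413.8 435.4] yaw_y -43.4 tilt -1.000 F [-0.4  0.1  0.4] gap 0.953 ff 0.0 q7 -1.19
lean 0.523461766110727
foot dark n 33 z min/med/max [ 8.5 13.5 19.4] s [140.4 145.2 150. ]
brass 6 [623.2 445.9   8.6]
```

The board is standing on its own at a 0.523 rad lean. I'll raise the arm a little more, let it settle, then hand in.

>>> carry_out(steps="0 0 30 0 0.9;0 0 20 0 0.9;0 0 0 0 0.9;0 0 0 0 0.9")

```text
t: 21.25
ee_pos: [617.0, 413.7, 483.2]
ee_rot: [0.918, 0.395, -0.0, 0.0]
wrist_force: [0.2, 0.1, -0.8]
finger_gap: 0.946
finger_force: 0.0
```

```bash
python3 -c "
from m import *
st(); meas(capture('scene')); print(hand_in())"
```

```text
t 21.25 pos [617.  413.7 483.2] yaw_y -43.4 tilt -1.000 F [ 0.2  0.1 -0.8] gap 0.946 ff 0.0 q7 -1.20
lean 0.5283531481825712
foot dark n 36 z min/med/max [ 9.1 13.6 19.8] s [140.4 144.3 150. ]
brass 5 [624.4 445.5   7.3]
the job is handed in; nothing more can be done
None
```

The job is handed in, with no verdict returned: the board stands by itself on its bottom edge and open leg, leaning back about 0.53 rad at t = 21 s, with the arm clear and the other things never approached; I viewed 12 pictures, 2 over the limit of 10.

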